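# Three boiled eggs

### The job

Three eggs are to be boiled, and one is already standing in the egg cooker. Add eggs from the egg tray, each set gently upright in a seat of its own, until there are exactly three in the cooker; then put the clear lid on so that its rim sits flat on the ledge all round. Leave the other eggs standing where they are, and do not shift the salt shaker, the garlic or the jam jar.

Things in the scene. Friction and masses are not known exactly. Their poses are not given: they have to be found in the camera images.
- cooker: electric egg cooker, fixed: round steel base 196 mm across, black switch at its front. On top a white plate 164 mm across, 68 mm above the worktop, with five raised round egg seats (collars 40 mm across, 10 mm high) on a circle of 60 mm radius; round the plate a flat steel ledge at 60 mm for the lid's rim (7 mm play). Origin: centre of the underside, z up, switch at -x
- cooker_seat0 (a point): point in the cooker's egg seat 0: where the centre of an egg standing in that seat comes to lie, 28 mm above the plate. An egg stands here at the start
- cooker_seat1 (a point): point in the cooker's egg seat 1: where the centre of an egg standing in that seat comes to lie, 28 mm above the plate. Empty at the start
- cooker_seat2 (a point): point in the cooker's egg seat 2: where the centre of an egg standing in that seat comes to lie, 28 mm above the plate. Empty at the start
- cooker_seat3 (a point): point in the cooker's egg seat 3: where the centre of an egg standing in that seat comes to lie, 28 mm above the plate. Empty at the start
- cooker_seat4 (a point): point in the cooker's egg seat 4: where the centre of an egg standing in that seat comes to lie, 28 mm above the plate. Empty at the start
- cooker_ledge (a point): centre of the cooker at the height of the ledge: where the lid's origin comes to lie when the lid is on
- egg_0: brown hen's egg, 44 mm across and 58 mm high, standing upright in the cooker at the start; origin at its centre, z towards its blunt upper end
- egg_1: egg of the same size, standing upright in the egg tray at the start; origin at its centre, z towards its blunt upper end
- egg_2: egg of the same size, standing upright in the egg tray at the start; origin at its centre, z towards its blunt upper end
- egg_3: egg of the same size, standing upright in the egg tray at the start; origin at its centre, z towards its blunt upper end
- egg_4: egg of the same size, standing upright in the egg tray at the start; origin at its centre, z towards its blunt upper end
- egg_tray: white ceramic egg tray, fixed, 137 x 212 mm, top 16 mm above the worktop, with 2 x 3 raised round seats (collars 40 mm across, 10 mm high) 75 mm apart, four of them holding an egg whose centre is 44 mm above the worktop; origin under its centre, long side along y
- lid: clear plastic dome lid of the cooker, 188 mm across, 82 mm high without its black knob, standing rim down on the worktop; origin at the centre of the rim's lower edge, z up
- lid_knob (a point): centre of the lid's black knob, at the height to grip it: 110 mm above the lid's rim; the knob is round, 30 mm across, from 92 to 120 mm above the rim
- salt_shaker: glass salt shaker, 44 mm across, 90 mm high, standing by; origin under its centre
- garlic: bulb of garlic, 60 mm across, 58 mm high, standing by; origin under its centre
- jam_jar: jam jar, 64 mm across, 96 mm high, at the back; origin under its centre
There are look-alikes about, which are no part of the job. Leave any pink look-alike of the egg_3 alone.

How it is judged:
At the end, for the whole second after the job is handed in: the first egg and exactly two from the tray stand in cooker seats (within 10 mm, leaning under 0.4 rad), the other two are within 15 mm of where they stood, the lid lies on the ledge (12 mm off centre at most, 4 mm in height, 0.05 rad), all at rest ((distance between egg_0 and cooker_seat0 below 0.01 m or distance between egg_0 and cooker_seat1 below 0.01 m or distance between egg_0 and cooker_seat2 below 0.01 m or distance between egg_0 and cooker_seat3 below 0.01 m or distance between egg_0 and cooker_seat4 below 0.01 m) and angle between egg_0's own z axis and vertical below 0.4 rad and (((distance between egg_1 and cooker_seat0 below 0.01 m or distance between egg_1 and cooker_seat1 below 0.01 m or distance between egg_1 and cooker_seat2 below 0.01 m or distance between egg_1 and cooker_seat3 below 0.01 m or distance between egg_1 and cooker_seat4 below 0.01 m) and angle between egg_1's own z axis and vertical below 0.4 rad) or distance of egg_1 from where it was at the start of the episode below 0.015 m) and (((distance between egg_2 and cooker_seat0 below 0.01 m or distance between egg_2 and cooker_seat1 below 0.01 m or distance between egg_2 and cooker_seat2 below 0.01 m or distance between egg_2 and cooker_seat3 below 0.01 m or distance between egg_2 and cooker_seat4 below 0.01 m) and angle between egg_2's own z axis and vertical below 0.4 rad) or distance of egg_2 from where it was at the start of the episode below 0.015 m) and (((distance between egg_3 and cooker_seat0 below 0.01 m or distance between egg_3 and cooker_seat1 below 0.01 m or distance between egg_3 and cooker_seat2 below 0.01 m or distance between egg_3 and cooker_seat3 below 0.01 m or distance between egg_3 and cooker_seat4 below 0.01 m) and angle between egg_3's own z axis and vertical below 0.4 rad) or distance of egg_3 from where it was at the start of the episode below 0.015 m) and (((distance between egg_4 and cooker_seat0 below 0.01 m or distance between egg_4 and cooker_seat1 below 0.01 m or distance between egg_4 and cooker_seat2 below 0.01 m or distance between egg_4 and cooker_seat3 below 0.01 m or distance between egg_4 and cooker_seat4 below 0.01 m) and angle between egg_4's own z axis and vertical below 0.4 rad) or distance of egg_4 from where it was at the start of the episode below 0.015 m) and (distance of each of egg_1, egg_2 from where it was at the start of the episode below 0.015 m or distance of each of egg_1, egg_3 from where it was at the start of the episode below 0.015 m or distance of each of egg_1, egg_4 from where it was at the start of the episode below 0.015 m or distance of each of egg_2, egg_3 from where it was at the start of the episode below 0.015 m or distance of each of egg_2, egg_4 from where it was at the start of the episode below 0.015 m or distance of each of egg_3, egg_4 from where it was at the start of the episode below 0.015 m) and not (distance of each of egg_1, egg_2, egg_3 from where it was at the start of the episode below 0.015 m or distance of each of egg_1, egg_2, egg_4 from where it was at the start of the episode below 0.015 m or distance of each of egg_1, egg_3, egg_4 from where it was at the start of the episode below 0.015 m or distance of each of egg_2, egg_3, egg_4 from where it was at the start of the episode below 0.015 m) and horizontal distance between lid and cooker_ledge below 0.012 m and z of lid in the frame of cooker between 0.056 and 0.064 m and angle between lid's own z axis and vertical below 0.05 rad and linear speed of each of egg_0, egg_1, egg_2, egg_3, egg_4, lid below 0.02 m/s); the robot touches nothing.
It fails at once if an egg is dropped or pressed on the cooker so hard (over 40 N) that it cracks (contact force between any of egg_0, egg_1, egg_2, egg_3, egg_4 and cooker above 40 N).
It fails at once if the salt shaker, the garlic or the jam jar is shifted by more than 30 mm (distance of any of salt_shaker, garlic, jam_jar from where it was at the start of the episode above 0.03 m).
It also fails if it takes over 64 s, if anything falls off the work surface, if the arm or the gripper's body presses on something with over 40 N, if the wrist force passes 120 N, or if a joint passes its speed limit or range.

### The arm

A 6-joint arm with a two-finger parallel gripper is mounted at the origin on a cart in front of the work surface, level with it; the furniture and walls round the work are solid. World frame = base frame: x ahead of the robot, y to its left, z up, the work surface at z = 0. Lengths are in m, angles in rad, forces in N, time in s.
With the tool pointing down it reaches from about 0.35 to 0.975 m from the base axis. Payload 4.9 kg.
Tool frame: the origin (TCP) lies on the centre line of the jaws, within the pads' length; the fingertips stand 19 mm ahead of it and the grasp point (between the pads) is the TCP; z points along the fingers, y is the line along which they close (so a half turn about z gives the same grasp; the last joint's range is limited). The gripper opens to 85 mm and grips with 20 to 120 N. Pads are 22 mm wide; open, the fingers measure 114 mm over their backs; the gripper's body (76 mm by 85 mm) begins 54 mm behind the grasp point. The pads swing forward as they close: fully open they stand 13 mm farther back than shut.
Start: joints at [1.073, 0.053, 1.613, -0, 1.476, -0.119], TCP at [0.231, 0.581, 0.25] pointing down, gripper open.
Joint ranges: [-3.01, 3.01], [-1.01, 2.22], [0.06, 2.58], [-1.02, 4.17], [0.09, 2.62], [-3.14, 3.14]. Speed limits (rad/s): [2.57, 2.57, 3.14, 3.14, 3.14, 3.14].

### API

Orientations are given as a unit quaternion [w, x, y, z].
In Python, from plant import state, grab_frame, ticket, spotter gives the robot as it stands.
- The arm moves only by the tool apply_moves, never from a script. Its argument "series" is a list of rows, each an object of numbers: "jaw": the closure, from 0 (fully open) to 1 (shut); "dx", "dy", "dz": the shift along the tool's x, y, z in mm; "turn": the turn about the tool's z in rad. A call has 1 to 5 rows; each row is the pose to reach, as a shift and turn from the pose commanded when the call began, along the tool's axes at that moment; what a row does not reach only later rows make up. A row lasts 1/12 s, in which the tool goes at most 41.7 mm and 7.16 degrees, less where a joint would pass 70% of its speed; a pose out of reach is approached as far as the arm can. A call with a gripper value outside its range is refused whole. The fingers move at their own pace and stop on an object; the grip force is fixed at half the most. Time passes only in rows, so rows that repeat a pose let the fingers close. It gives the time, the measured TCP pose, the force, the opening and the grip force at its end, in the units of the state.
- state(): the state, without advancing time (a new reading comes with each control period).
- grab_frame(name): name is "scene" or "top" or "wrist"; returns a dict with "pixels" (420x560x3 uint8, red, green, blue), "mtx" (3x3 intrinsics, pixels), "camera_from_world" (4x4, takes a point from world to camera coordinates). Camera axes: x right, y down, z forward; pixel columns grow to the right and rows downward; lengths in m; the calibration is good to about 2 mm. A picture is of the moment at which its call begins. There is no depth.
- ticket.job_done(): hands the job in; it is judged then, once.
Trained networks look in a picture, given as the dict that the camera call returned (one of the last four; its "shot" number tells which), for a name from the list of things; names that differ only in an ending like _2 or _b are one class to them, and where a whole thing is asked for, a point or a joint stands for the part that bears it (a point fixed in the world has none). Each returns a list of dicts, best first, with "conf" (0 to 1); they miss things now and then, are a little off and sometimes report something else, mostly with a low value. They report only what shows in the picture. A call takes as long as a camera call. They do not tell look-alikes from the thing itself.
- spotter.outline_of(picture, target): "region" (420x560 bool, what is visible of it) and "extent" ([left, top, right, bottom] in pixels, round what is visible of it).
The state is a dict: "time": time; "joint_pos": joint angles; "joint_vel": joint speeds; "joint_efforts": joint torques, N m; "tool_pos": TCP position; "tool_rot": TCP orientation; "contact_force": force on the tool from outside, world axes, zero at the start; "ft_torque": the same for the moment, N m; "gripper_width": opening from 0.0 (shut) to 1.0 (fully open); "grasp_force": force on a finger pad.
Only numpy, scipy, OpenCV 4.12 (cv2) and the standard library are available. Lean on these libraries where they do the work, as an engineer would, in place of code of your own. Each camera call takes 0.05 s, during which the arm holds its last target. There are 200 camera calls.

## Working session

There is one attempt and no reset: what is moved stays moved. The work goes in short steps, Python scripts to look and compute and a tool call to move; the robot and the scene stay as the last step left them, time stands still between calls to the robot, and variables do not carry over. Pictures are saved under pics/ and viewed, at most 10 in all, crops included, and the job is handed in when it is done.

Besides the shell and the picture viewer there is one more tool, called after "Emit:" as a command line: name --argument value ..., lists and objects as JSON in quotes. apply_moves: Moves the arm, as the interface text tells. Its arguments: {"type":"object","properties":{"series":{"type":"array","items":{"type":"object","properties":{"jaw":{"type":"number"},"dx":{"type":"number"},"dy":{"type":"number"},"dz":{"type":"number"},"turn":{"type":"number"}}}}},"required":["series"]}

```bash
mkdir -p pics
cat > h.py <<'E'
import numpy as np, cv2
from plant import state, grab_frame, ticket, spotter
def P(f): return f["mtx"]@f["camera_from_world"][:3]
def tri(obs):  # [(frame,(u,v))]
    A=[]
    for f,(u,v) in obs:
        p=P(f); A+= [u*p[2]-p[0], v*p[2]-p[1]]
    X=np.linalg.svd(np.array(A))[2][-1]; return X[:3]/X[3]
def onz(f,uv,z):
    p=P(f); H=p[:,[0,1,3]].copy(); H[:,2]+=p[:,2]*z
    X=np.linalg.solve(H,[uv[0],uv[1],1]); return X[:2]/X[2]
def proj(f,X):
    x=P(f)@np.append(X,1); return x[:2]/x[2]
def save(f,n): cv2.imwrite(f"pics/{n}.png",f["pixels"][:,:,::-1])
E
python3 - <<'E'
from h import *
s=state(); print(s)
fs={n:grab_frame(n) for n in("scene","top")}
a=np.hstack([fs["scene"]["pixels"],fs["top"]["pixels"]])
for n,f in fs.items(): save(f,n); print(n,np.linalg.inv(f["camera_from_world"])[:3,3].round(3))
for t in ["egg_1","lid","lid_knob","cooker","egg_tray","salt_shaker","garlic","jam_jar"]:
  for n,f in fs.items():
    for d in spotter.outline_of(f,t):
      m=np.argwhere(d["region"]).mean(0)[::-1]
      print(t,n,round(d["conf"],2),np.round(d["extent"]),m.round(1))
E
```

```text
{'time': 0.0, 'joint_pos': array([ 1.07298029e+00,  5.33522756e-02,  1.61433891e+00,  7.27163322e-06,
        1.47602802e+00, -1.19002149e-01]), 'joint_vel': array([-2.60804565e-05, -6.41065447e-04,  2.53651658e-04, -5.38078975e-04,
        1.33377007e-03, -2.12475220e-03]), 'joint_efforts': array([ 2.23386582e-03, -3.93675649e+01, -3.70182931e+01,  4.37884012e-05,
        6.87388223e-03, -1.53789489e-05]), 'tool_pos': array([0.23084254, 0.58015072, 0.24903901]), 'tool_rot': array([-3.26199196e-04,  1.88276715e-01,  9.82115445e-01, -1.01201164e-03]), 'contact_force': array([-0.28113837,  0.40317673, -0.20601886]), 'ft_torque': array([0.03324683, 0.01235254, 0.00633487]), 'grasp_force': 0.0, 'gripper_width': 1.0019996305685295}
scene [-0.165 -1.161  0.707]
top [0.133 0.002 1.24 ]
egg_1 scene 0.75 [344. 228. 358. 253.] [350.6 240.4]
egg_1 scene 0.6 [283. 236. 365. 296.] [326.  265.5]
egg_1 scene 0.59 [215. 178. 225. 191.] [221.2 185.5]
egg_1 scene 0.59 [219. 168. 226. 183.] [223.5 173.7]
egg_1 scene 0.51 [245. 179. 260. 192.] [251.5 185. ]
egg_1 scene 0.5 [180. 192. 196. 209.] [187.8 1
[... 803 characters left out ...]
9 [198. 184. 263. 210.] [229.7 195.1]
egg_tray scene 0.21 [340. 204. 363. 238.] [347.7 219.3]
egg_tray top 0.81 [136. 179. 222. 239.] [176.4 211. ]
egg_tray top 0.59 [401. 180. 420. 198.] [409.8 188.1]
salt_shaker scene 0.87 [256. 230. 270. 262.] [261.8 247.5]
salt_shaker scene 0.28 [244. 180. 261. 191.] [251.6 185.2]
salt_shaker top 0.8 [330. 245. 351. 261.] [340.3 253. ]
salt_shaker top 0.27 [402. 182. 420. 197.] [410.2 188.4]
garlic scene 0.74 [212. 177. 227. 192.] [221.  185.3]
garlic scene 0.62 [211. 202. 230. 219.] [218.4 211.2]
garlic top 0.68 [218. 236. 240. 258.] [228.1 248.7]
jam_jar scene 0.96 [337. 203. 362. 239.] [347.8 219. ]
jam_jar top 0.84 [334. 133. 360. 166.] [343.9 150.2]
```

View pics/scene.png

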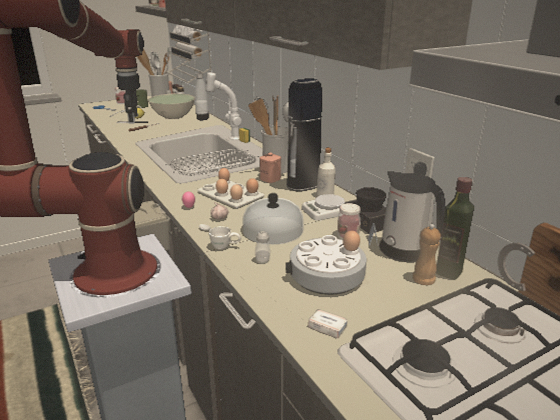

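View pics/top.png

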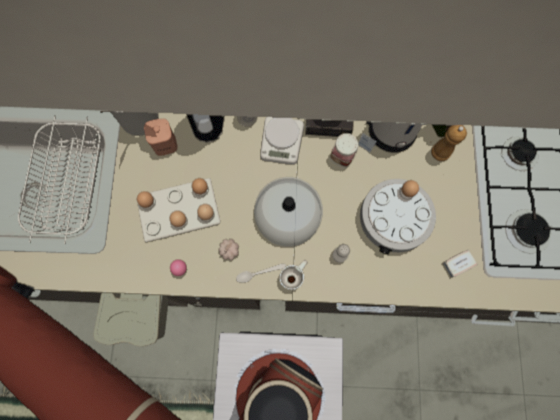

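The scene picture shows the cooker at (326,265), the lid at (272,219) and the tray at (230,195). The top picture shows tray eggs at (145,199), (200,186), (178,218) and (205,212), and egg_0 at (411,188). The pink decoy is at (178,268), the lid knob at (289,204), and the garlic, shaker and jam jar are at (228,249), (341,253) and (345,150).

Run:
```python
from h import *
fs={n:grab_frame(n) for n in("scene","top")}
S,T=fs["scene"],fs["top"]
es={}
for n,f in fs.items():
  es[n]=[]
  for d in spotter.outline_of(f,"egg_1"):
    l,t,r,b=d["extent"]
    if r-l<30: es[n].append(((l+r)/2,(t+b)/2))
es["top"].append((200.,186.))
for t in es["top"]:
  for s in es["scene"]:
    X=tri([(T,t),(S,s)]); e=max(np.abs(proj(T,X)-t).max(),np.abs(proj(S,X)-s).max())
    if e<3 and -.02<X[2]<.2: print("egg",np.round(t),np.round(s),X.round(3),round(e,1))
for t in es["top"]: print(np.round(t), "z.044",onz(T,t,.044).round(3),"z.096",onz(T,t,.096).round(3))
# knob by darkness
kt=(289,204); ks=(272.5,200)
X=tri([(T,kt),(S,ks)]);print("knob",X, proj(T,X),proj(S,X), onz(T,kt,.12))
# empty seats in top (collar top z .078)
for n,uv in dict(a=(379,199),b=(380,225),c=(407,234),d=(423,213),ctr=(400,213)).items(): print("seat",n,onz(T,uv,.075).round(3))
for n,uv,z in [("garlic",(228,249),.03),("salt",(341,253),.05),("jam",(345,150),.06),("lid",(288,212),.02),("cup",(291,279),.04),("tray",(177,211),.016),("scale",(282,135),.03)]: print(n,onz(T,uv,z).round(3))
# fine crops
a=cv2.resize(T["pixels"][165:260,120:245],None,fx=3.2,fy=3.2,interpolation=2)
b=cv2.resize(T["pixels"][165:260,345:470],None,fx=3.2,fy=3.2,interpolation=2)
c=cv2.resize(S["pixels"][165:260,175:300],None,fx=3.2,fy=3.2,interpolation=2)
d=cv2.resize(S["pixels"][220:315,275:400],None,fx=3.2,fy=3.2,interpolation=2)
cv2.imwrite("pics/crops.png",np.vstack([np.hstack([a,b]),np.hstack([c,d])])[:600,:,::-1][:, :800])
```

```text
egg [180. 217.] [223. 187.] [0.441 0.283 0.042] 0.3
egg [198. 185.] [253. 185.] [0.535 0.242 0.044] 0.6
egg [146. 198.] [223. 187.] [ 0.499  0.4   -0.012] 2.7
egg [146. 198.] [224. 174.] [0.49  0.379 0.049] 0.1
egg [177. 266.] [187. 199.] [0.309 0.28  0.026] 0.6
egg [412. 188.] [350. 241.] [ 0.529 -0.325  0.1  ] 1.0
egg [207. 211.] [236. 191.] [0.461 0.211 0.049] 0.0
egg [200. 186.] [253. 185.] [0.532 0.235 0.047] 0.7
[180. 217.] z.044 [0.44  0.283] z.096 [0.427 0.27 ]
[198. 185.] z.044 [0.534 0.242] z.096 [0.516 0.232]
[146. 198.] z.044 [0.491 0.381] z.096 [0.475 0.364]
[177. 266.] z.044 [0.308 0.276] z.096 [0.301 0.264]
[343. 253.] z.044 [ 0.362 -0.154] z.096 [ 0.352 -0.148]
[412. 188.] z.044 [ 0.551 -0.342] z.096 [ 0.533 -0.327]
[207. 211.] z.044 [0.462 0.212] z.096 [0.448 0.203]
[200. 186.] z.044 [0.531 0.236] z.096 [0.514 0.226]
knob [ 0.47557369 -0.00885036  0.09945166] [289.27574362 203.35904834] [271.97840947 200.16699206] [ 0.46768943 -0.00802862]
seat a [ 0.505 -0.246]
seat b [ 0.435 -0.247]
seat c [ 0.414 -0.316]
seat d [ 0.472 -0.36 ]
seat ctr [ 0.469 -0.3  ]
garlic [0.363 0.148]
salt [ 0.361 -0.149]
jam [ 0.648 -0.157]
lid [ 0.475 -0.007]
cup [ 0.289 -0.022]
tray [0.465 0.298]
scale [0.699 0.019]
```

View pics/crops.png

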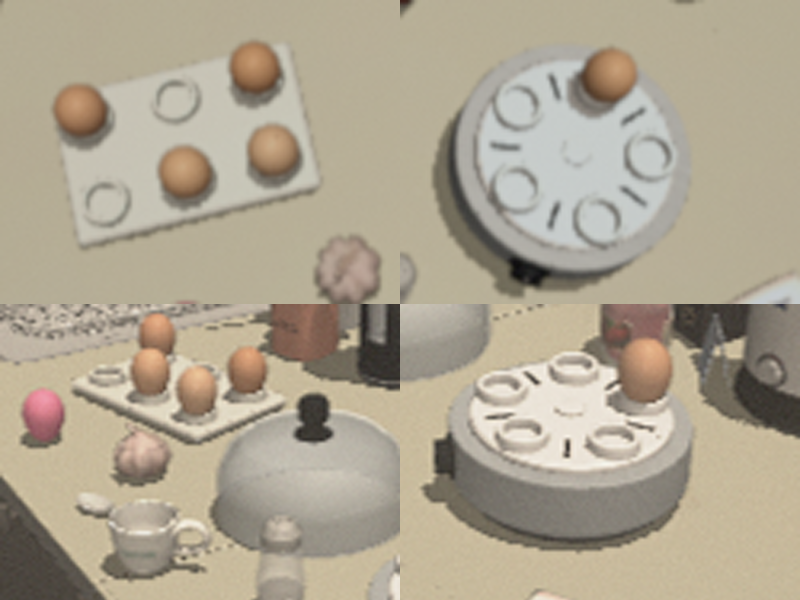

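The triangulated heights agree with the text: tray eggs 0.042–0.049 m and egg_0 0.100 m. The current yaw clears the neighbours at both tray eggs I want and at the two seats next to the tray. I'll move over the right-hand tray eggs for a close wrist view.

Emit:
apply_moves --series '[{"dx": -34, "dy": -21, "jaw": 0}, {"dx": -68, "dy": -43, "jaw": 0}, {"dx": -102, "dy": -64, "jaw": 0}, {"dx": -136, "dy": -86, "jaw": 0}, {"dx": -170, "dy": -107, "jaw": 0}]'

```text
invalid input at $.series[0]: expected keys jaw, dx, dy, dz, turn
```

Emit:
apply_moves --series '[{"dx": -34, "dy": -21, "jaw": 0}, {"dx": -68, "dy": -43, "jaw": 0}, {"dx": -102, "dy": -64, "jaw": 0}, {"dx": -136, "dy": -86, "jaw": 0}, {"dx": -170, "dy": -107, "jaw": 0}]'

```text
invalid input at $.series[0]: expected keys jaw, dx, dy, dz, turn
```

Emit:
apply_moves --series '[{"dx": -32, "dy": -21, "jaw": 0}, {"dx": -32, "dy": -21, "jaw": 0}, {"dx": -32, "dy": -21, "jaw": 0}]'

```text
invalid input at $.series[0]: expected keys jaw, dx, dy, dz, turn
```

```bash
cat > fe.py <<'E'
from h import *
s=state(); print(s["time"],s["tool_pos"].round(4),s["tool_rot"].round(4),s["contact_force"].round(1))
f=grab_frame("wrist"); print("cam",np.linalg.inv(f["camera_from_world"])[:3,3].round(3))
import sys; save(f,sys.argv[1]); z=float(sys.argv[2])
for d in spotter.outline_of(f,"egg_1"):
  l,t,r,b=d["extent"]; c=((l+r)/2,(t+b)/2); print(round(d["conf"],2),np.round(d["extent"]),onz(f,c,z).round(4))
E
python3 fe.py w1 .044
```

```text
1.1 [0.2311 0.5807 0.2503] [0.     0.1883 0.9821 0.    ] [-0.4  0.5 -0.4]
cam [0.167 0.606 0.373]
0.73 [ 39. 318.  75. 336.] [0.2904 0.2998]
```

View pics/w1.png

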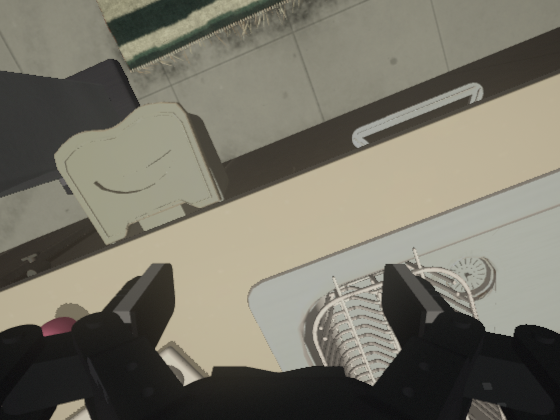

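The first move calls were refused because every row needs all five keys, so nothing moved. The wrist picture shows the jaws at the bottom, around (140,300) and (410,300), with the view leaning toward the robot.

Run:
```python
from h import *
f=grab_frame("wrist"); s=state()["tool_pos"]
for z in (.044,.096):
  for v in (60,150,210,270): print(z,v,(onz(f,(280,v),z)-s[:2]).round(3))
print(proj(f,np.array([s[0],s[1],.044])),proj(f,s))
```

```text
0.044 60 [-0.101  0.042]
0.044 150 [-0.028  0.013]
0.044 210 [ 0.026 -0.008]
0.044 270 [ 0.086 -0.032]
0.096 60 [-0.095  0.039]
0.096 150 [-0.034  0.015]
0.096 210 [ 0.012 -0.003]
0.096 270 [ 0.062 -0.023]
[277.90810515 182.82295877] [278.29053128 290.99783719]
```

Emit:
apply_moves --series '[{"dx": -34, "dy": -21, "dz": 0, "turn": 0, "jaw": 0}, {"dx": -68, "dy": -43, "dz": 0, "turn": 0, "jaw": 0}, {"dx": -102, "dy": -64, "dz": 0, "turn": 0, "jaw": 0}, {"dx": -136, "dy": -86, "dz": 0, "turn": 0, "jaw": 0}, {"dx": -170, "dy": -107, "dz": 0, "turn": 0, "jaw": 0}]'

```text
time: 1.67
tool_pos: [0.3501, 0.4169, 0.2504]
tool_rot: [0.0, 0.188, 0.982, 0.0]
contact_force: [0.7, 0.3, 0.2]
gripper_width: 1.0
grasp_force: 0.0
```

Emit:
apply_moves --series '[{"dx": -34, "dy": -21, "dz": 0, "turn": 0, "jaw": 0}, {"dx": -68, "dy": -43, "dz": 0, "turn": 0, "jaw": 0}, {"dx": -102, "dy": -64, "dz": 0, "turn": 0, "jaw": 0}, {"dx": -136, "dy": -86, "dz": 0, "turn": 0, "jaw": 0}, {"dx": -170, "dy": -107, "dz": 0, "turn": 0, "jaw": 0}]'

```text
time: 2.08
tool_pos: [0.4687, 0.2543, 0.2506]
tool_rot: [0.0, 0.188, 0.982, 0.0]
contact_force: [-0.2, 0.7, -0.3]
gripper_width: 0.999
grasp_force: 0.0
```

Emit:
apply_moves --series '[{"dx": -32, "dy": -21, "dz": 0, "turn": 0, "jaw": 0}, {"dx": -52, "dy": -25, "dz": 0, "turn": 0, "jaw": 0}, {"dx": -52, "dy": -25, "dz": 0, "turn": 0, "jaw": 0}, {"dx": -52, "dy": -25, "dz": 0, "turn": 0, "jaw": 0}]'

```text
time: 2.42
tool_pos: [0.5074, 0.2129, 0.2503]
tool_rot: [-0.0, 0.189, 0.982, 0.0]
contact_force: [-0.8, 0.4, -0.4]
gripper_width: 0.999
grasp_force: 0.0
```

```bash
python3 fe.py w2 .044
```

```text
2.4167 [0.5074 0.2129 0.2503] [-3.000e-04  1.893e-01  9.819e-01  1.000e-04] [-0.8  0.4 -0.4]
cam [0.443 0.238 0.373]
0.96 [419.  65. 474. 117.] [0.4858 0.3841]
0.9 [287. 174. 334. 220.] [0.5321 0.2373]
0.84 [236. 112. 286. 161.] [0.4612 0.2146]
0.82 [301.  49. 354. 103.] [0.4345 0.2897]
```

View pics/w2.png

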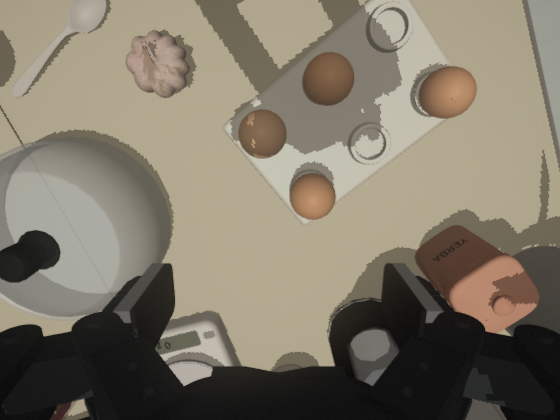

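The wrist picture shows the near pair of eggs at (310,197) and (261,136), with the lid knob at (28,255). The positions agree with the two-view fix to within about 4 mm, and their spacing is 75 mm. I'll grasp the one at (0.532, 0.237).

Emit:
apply_moves --series '[{"dx": -14, "dy": 31, "dz": 15, "turn": 0, "jaw": 0}, {"dx": -14, "dy": 31, "dz": 55, "turn": 0, "jaw": 0}, {"dx": -14, "dy": 31, "dz": 95, "turn": 0, "jaw": 0}, {"dx": -14, "dy": 31, "dz": 130, "turn": 0, "jaw": 0}, {"dx": -14, "dy": 31, "dz": 160, "turn": 0, "jaw": 0}]'

```text
time: 2.93
tool_pos: [0.5293, 0.2385, 0.0876]
tool_rot: [-0.001, 0.187, 0.982, -0.0]
contact_force: [0.2, 0.0, 0.6]
gripper_width: 0.997
grasp_force: 0.0
```

Emit:
apply_moves --series '[{"dx": 0, "dy": 0, "dz": 20, "turn": 0, "jaw": 0}, {"dx": 0, "dy": 0, "dz": 42, "turn": 0, "jaw": 0}, {"dx": 0, "dy": 0, "dz": 42, "turn": 0, "jaw": 1}, {"dx": 0, "dy": 0, "dz": 42, "turn": 0, "jaw": 1}, {"dx": 0, "dy": 0, "dz": 42, "turn": 0, "jaw": 1}]'

```text
time: 3.35
tool_pos: [0.5319, 0.2383, 0.0498]
tool_rot: [0.001, 0.188, 0.982, 0.0]
contact_force: [0.3, 0.1, 1.1]
gripper_width: 0.606
grasp_force: 0.0
```

Emit:
apply_moves --series '[{"dx": 0, "dy": 0, "dz": 0, "turn": 0, "jaw": 1}, {"dx": 0, "dy": 0, "dz": 0, "turn": 0, "jaw": 1}, {"dx": 0, "dy": 0, "dz": 0, "turn": 0, "jaw": 1}, {"dx": 0, "dy": 0, "dz": 0, "turn": 0, "jaw": 1}]'

```text
time: 3.68
tool_pos: [0.5331, 0.2381, 0.0507]
tool_rot: [0.002, 0.188, 0.982, 0.001]
contact_force: [-0.2, 1.9, 5.8]
gripper_width: 0.486
grasp_force: 60.9
```

Emit:
apply_moves --series '[{"dx": 0, "dy": 0, "dz": -15, "turn": 0, "jaw": 1}, {"dx": 0, "dy": 0, "dz": -45, "turn": 0, "jaw": 1}, {"dx": 0, "dy": 0, "dz": -85, "turn": 0, "jaw": 1}, {"dx": -5, "dy": -12, "dz": -125, "turn": 0, "jaw": 1}, {"dx": -14, "dy": -37, "dz": -150, "turn": 0, "jaw": 1}]'

```text
time: 4.1
tool_pos: [0.5319, 0.1991, 0.203]
tool_rot: [0.002, 0.187, 0.982, 0.001]
contact_force: [1.1, 0.2, -0.1]
gripper_width: 0.491
grasp_force: 60.7
```

Emit:
apply_moves --series '[{"dx": -14, "dy": -37, "dz": 0, "turn": 0, "jaw": 1}, {"dx": -29, "dy": -74, "dz": 0, "turn": 0, "jaw": 1}, {"dx": -44, "dy": -111, "dz": 0, "turn": 0, "jaw": 1}, {"dx": -58, "dy": -148, "dz": 0, "turn": 0, "jaw": 1}, {"dx": -72, "dy": -185, "dz": 0, "turn": 0, "jaw": 1}]'

```text
time: 4.52
tool_pos: [0.5286, -0.0027, 0.1985]
tool_rot: [0.0, 0.188, 0.982, -0.0]
contact_force: [1.5, 0.6, -0.0]
gripper_width: 0.49
grasp_force: 60.7
```

Emit:
apply_moves --series '[{"dx": -14, "dy": -37, "dz": 0, "turn": 0, "jaw": 1}, {"dx": -29, "dy": -74, "dz": 0, "turn": 0, "jaw": 1}, {"dx": -44, "dy": -111, "dz": 0, "turn": 0, "jaw": 1}, {"dx": -58, "dy": -148, "dz": 0, "turn": 0, "jaw": 1}, {"dx": -72, "dy": -185, "dz": 0, "turn": 0, "jaw": 1}]'

```text
time: 4.93
tool_pos: [0.5269, -0.2014, 0.1984]
tool_rot: [-0.0, 0.188, 0.982, -0.0]
contact_force: [0.4, -0.5, -1.1]
gripper_width: 0.489
grasp_force: 60.7
```

Emit:
apply_moves --series '[{"dx": -14, "dy": -33, "dz": 0, "turn": 0, "jaw": 1}, {"dx": -14, "dy": -33, "dz": 0, "turn": 0, "jaw": 1}, {"dx": -14, "dy": -33, "dz": 0, "turn": 0, "jaw": 1}]'

```text
time: 5.18
tool_pos: [0.5279, -0.2368, 0.1981]
tool_rot: [-0.0, 0.19, 0.982, 0.0]
contact_force: [-1.2, 0.4, 0.3]
gripper_width: 0.488
grasp_force: 60.8
```

```bash
python3 fe.py w3 .096
```

```text
5.1833 [ 0.5279 -0.2368  0.1981] [-4.000e-04  1.900e-01  9.818e-01  1.000e-04] [-1.2  0.4  0.3]
cam [ 0.464 -0.211  0.321]
0.85 [131. 232. 202. 297.] [ 0.5324 -0.323 ]
0.57 [222. 226. 335. 347.] [ 0.5777 -0.2567]
```

View pics/w3.png

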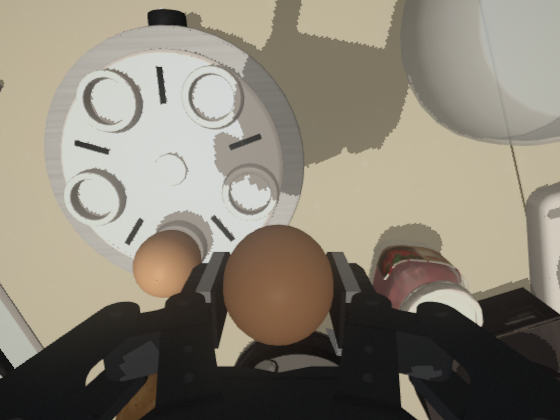

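The picture shows the egg held upright at (279,285). The empty collars are at about (249,190), (212,97), (108,101) and (95,196), the cooker hub is at (171,169), and egg_0 is at (167,264).

Run:
```python
from h import *
from scipy.optimize import least_squares
W,T=grab_frame("wrist"),grab_frame("top")
w=[(249.5,190.5),(212,97),(108,101),(95,196)]; t=[(381.6,198.1),(381.2,223.4),(406.6,234),(422.5,213.7)]
p=[onz(W,x,.078) for x in w]
for a,b,c in zip(w,t,p): print("wrist@.078",c.round(4),"tri",tri([(W,a),(T,b)]).round(4))
p.append([.5320,-.3235])
def seats(q): return q[:2]+.06*np.c_[np.cos(q[2]-np.arange(5)*2*np.pi/5*-1),np.sin(q[2]+np.arange(5)*2*np.pi/5)]
best=min((least_squares(lambda q:(seats(q)*1-np.array(o)).ravel(),[.469,-.3,a]) for o in (p,p[::-1]) for a in np.arange(0,6.3,.5)),key=lambda r:r.cost)
print(best.x,best.fun.reshape(-1,2).round(4)); print(seats(best.x).round(4))
# held egg
for d in spotter.outline_of(W,"egg_1"):
  l,tt,r,b=d["extent"]; print(d["conf"],np.round(d["extent"]),onz(W,((l+r)/2,(tt+b)/2),.192).round(4))
```

```text
wrist@.078 [ 0.509  -0.2488] tri [ 0.5089 -0.2515  0.0742]
wrist@.078 [ 0.4413 -0.247 ] tri [ 0.4403 -0.2501  0.0705]
wrist@.078 [ 0.4181 -0.3123] tri [ 0.4158 -0.3178  0.0656]
wrist@.078 [ 0.4718 -0.3529] tri [ 0.4729 -0.362   0.0637]
[ 0.47444121 -0.29688478  7.17467839] [[ 0.0031 -0.0014]
 [ 0.0004  0.0004]
 [-0.0016 -0.0002]
 [-0.0004 -0.0039]
 [-0.0015  0.0052]]
[[ 0.5121 -0.2502]
 [ 0.4417 -0.2466]
 [ 0.4165 -0.3125]
 [ 0.4714 -0.3568]
 [ 0.5305 -0.3183]]
0.73 [127. 232. 198. 297.] [ 0.503  -0.2747]
0.65 [221. 227. 334. 346.] [ 0.5292 -0.2353]
```

Emit:
apply_moves --series '[{"dx": 6, "dy": -10, "dz": 10, "turn": 0, "jaw": 1}, {"dx": 12, "dy": -19, "dz": 30, "turn": 0, "jaw": 1}, {"dx": 12, "dy": -19, "dz": 55, "turn": 0, "jaw": 1}, {"dx": 12, "dy": -19, "dz": 75, "turn": 0, "jaw": 1}, {"dx": 12, "dy": -19, "dz": 82, "turn": 0, "jaw": 1}]'

```text
time: 5.85
tool_pos: [0.5075, -0.2467, 0.1119]
tool_rot: [-0.003, 0.188, 0.982, 0.001]
contact_force: [-0.3, 1.3, -1.2]
gripper_width: 0.484
grasp_force: 60.9
```

Emit:
apply_moves --series '[{"dx": 0, "dy": 0, "dz": 2, "turn": 0, "jaw": 1}, {"dx": 0, "dy": 0, "dz": 4, "turn": 0, "jaw": 1}, {"dx": 0, "dy": 0, "dz": 6, "turn": 0, "jaw": 1}, {"dx": 0, "dy": 0, "dz": 6, "turn": 0, "jaw": 1}]'

```text
time: 6.18
tool_pos: [0.511, -0.2487, 0.1114]
tool_rot: [0.001, 0.188, 0.982, -0.0]
contact_force: [0.5, -0.5, -0.8]
gripper_width: 0.488
grasp_force: 60.9
```

```bash
python3 fe.py w4 .096
```

```text
6.1833 [ 0.511  -0.2487  0.1114] [ 9.000e-04  1.881e-01  9.821e-01 -4.000e-04] [ 0.5 -0.5 -0.8]
cam [ 0.447 -0.223  0.234]
0.81 [ 93. 362. 158. 417.] [ 0.541  -0.3398]
0.73 [221. 225. 332. 345.] [ 0.5161 -0.2517]
0.16 [  2.   0. 346. 363.] [ 0.4579 -0.2728]
```

View pics/w4.png

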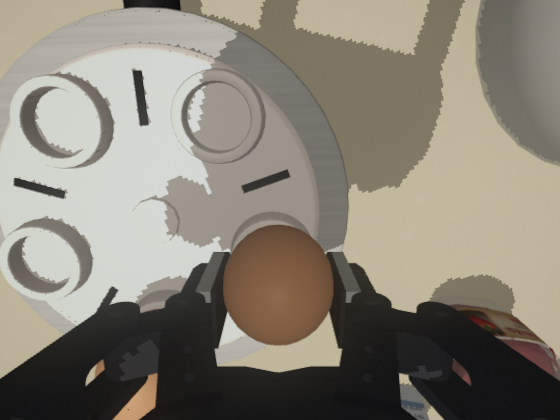

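The picture shows the egg at (278,285) over its collar, whose top arc is near (272,213). The other collars are at (217,115), (62,121) and (45,260).

Run:
```python
from h import *
from scipy.optimize import least_squares
W=grab_frame("wrist")
w=[(217.5,116),(62.5,120),(44.5,260)]
for z in (.071,.078):
  p=np.array([onz(W,x,z) for x in w])
  def seats(q): return q[:2]+.06*np.c_[np.cos(q[2]+np.arange(5)*2*np.pi/5),np.sin(q[2]+np.arange(5)*2*np.pi/5)]
  b=min((least_squares(lambda q:(seats(q)[1:4]-p).ravel(),[.469,-.3,a]) for a in np.arange(0,6.3,.5)),key=lambda r:r.cost)
  print(z,p.round(4).tolist(),b.x.round(4),b.fun.round(4)); S=seats(b.x); print(S.round(4))
  th=np.arange(0,6.3,.1); ring=np.array([proj(W,[S[0,0]+.02*np.cos(a),S[0,1]+.02*np.sin(a),z]) for a in th]); print("ringtop",ring[ring[:,1].argmin()])
```

```text
0.071 [[0.4401, -0.25], [0.4158, -0.316], [0.4721, -0.3608]] [ 0.4738 -0.3001  0.9058] [ 0.0002 -0.0002  0.0003 -0.0005 -0.0005  0.0007]
[[ 0.5108 -0.2528]
 [ 0.4403 -0.2503]
 [ 0.4161 -0.3165]
 [ 0.4716 -0.36  ]
 [ 0.5301 -0.3207]]
ringtop [268.65797569 214.87084895]
0.078 [[0.4404, -0.2489], [0.4171, -0.312], [0.471, -0.3549]] [ 0.474  -0.2964  7.189 ] [ 0.0001  0.0023 -0.0008 -0.0008  0.0007 -0.0015]
[[ 0.511  -0.2492]
 [ 0.4405 -0.2466]
 [ 0.4163 -0.3128]
 [ 0.4718 -0.3564]
 [ 0.5303 -0.317 ]]
ringtop [275.68114148 216.84666426]
```

Emit:
apply_moves --series '[{"dx": 0, "dy": -3, "dz": 1, "turn": 0, "jaw": 1}, {"dx": 0, "dy": -3, "dz": 3, "turn": 0, "jaw": 1}, {"dx": 0, "dy": -3, "dz": 5, "turn": 0, "jaw": 1}, {"dx": 0, "dy": -3, "dz": 5, "turn": 0, "jaw": 1}]'

```text
time: 6.67
tool_pos: [0.51, -0.2517, 0.1059]
tool_rot: [0.001, 0.188, 0.982, -0.0]
contact_force: [0.7, -1.5, 1.2]
gripper_width: 0.488
grasp_force: 61.1
```

Emit:
apply_moves --series '[{"dx": 0, "dy": 0, "dz": 1, "turn": 0, "jaw": 1}, {"dx": 0, "dy": 0, "dz": 2, "turn": 0, "jaw": 1}, {"dx": 0, "dy": 0, "dz": 2, "turn": 0, "jaw": 1}]'

```text
time: 6.92
tool_pos: [0.5107, -0.252, 0.1049]
tool_rot: [0.002, 0.188, 0.982, -0.001]
contact_force: [3.0, -0.7, 4.5]
gripper_width: 0.486
grasp_force: 61.1
```

Emit:
apply_moves --series '[{"dx": -1, "dy": 0, "dz": 1, "turn": 0, "jaw": 1}, {"dx": -1, "dy": 0, "dz": 2, "turn": 0, "jaw": 1}, {"dx": -1, "dy": 0, "dz": 2, "turn": 0, "jaw": 1}]'

```text
time: 7.17
tool_pos: [0.5118, -0.2524, 0.1029]
tool_rot: [0.002, 0.188, 0.982, -0.001]
contact_force: [4.0, -0.5, 6.2]
gripper_width: 0.485
grasp_force: 61.1
```

It is seated at the predicted height (0.1029) with a small force. Opening and rising, with a look afterwards.

Emit:
apply_moves --series '[{"dx": 0, "dy": 0, "dz": 0, "turn": 0, "jaw": 0.4}, {"dx": 0, "dy": 0, "dz": 0, "turn": 0, "jaw": 0.3}, {"dx": 0, "dy": 0, "dz": 0, "turn": 0, "jaw": 0.1}, {"dx": 0, "dy": 0, "dz": 0, "turn": 0, "jaw": 0}, {"dx": 0, "dy": 0, "dz": 0, "turn": 0, "jaw": 0}]'

```text
time: 7.58
tool_pos: [0.5095, -0.2511, 0.1004]
tool_rot: [-0.001, 0.188, 0.982, 0.0]
contact_force: [0.7, -1.0, -0.0]
gripper_width: 0.999
grasp_force: 0.0
```

Emit:
apply_moves --series '[{"dx": 0, "dy": 0, "dz": -10, "turn": 0, "jaw": 0}, {"dx": 0, "dy": 0, "dz": -35, "turn": 0, "jaw": 0}, {"dx": 0, "dy": 0, "dz": -75, "turn": 0, "jaw": 0}, {"dx": 0, "dy": 0, "dz": -115, "turn": 0, "jaw": 0}, {"dx": 0, "dy": 0, "dz": -130, "turn": 0, "jaw": 0}]'

```text
time: 8.0
tool_pos: [0.5122, -0.2528, 0.2391]
tool_rot: [0.005, 0.188, 0.982, -0.002]
contact_force: [0.7, -1.3, 1.5]
gripper_width: 1.001
grasp_force: 0.0
```

```bash
python3 fe.py w5 .096
```

```text
8.0 [ 0.5122 -0.2528  0.2391] [ 0.0045  0.1882  0.9821 -0.0019] [ 0.7 -1.3  1.5]
cam [ 0.447 -0.227  0.361]
0.75 [248. 172. 308. 231.] [ 0.5151 -0.2547]
0.69 [177. 222. 240. 279.] [ 0.5327 -0.3226]
```

View pics/w5.png

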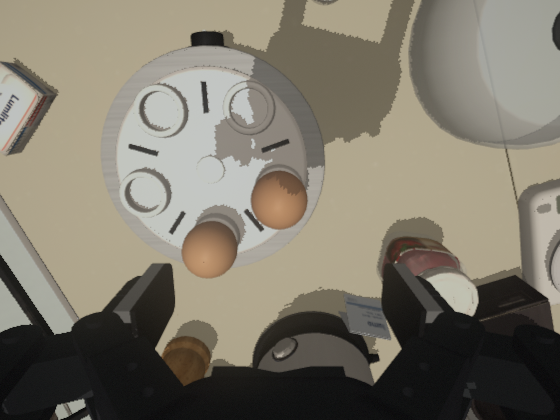

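The picture shows the new egg upright in its seat at (279,200), with egg_0 at (209,250). They measure 70 mm apart, as they should. I'll fetch the second egg.

Emit:
apply_moves --series '[{"dx": 18, "dy": 34.5, "dz": 0, "turn": 0, "jaw": 0}, {"dx": 36, "dy": 69, "dz": 0, "turn": 0, "jaw": 0}, {"dx": 54, "dy": 103.5, "dz": 0, "turn": 0, "jaw": 0}, {"dx": 72, "dy": 138, "dz": 0, "turn": 0, "jaw": 0}, {"dx": 90, "dy": 172.5, "dz": 0, "turn": 0, "jaw": 0}]'

```text
time: 8.52
tool_pos: [0.489, -0.0562, 0.23]
tool_rot: [-0.001, 0.189, 0.982, 0.0]
contact_force: [0.8, 0.1, -0.4]
gripper_width: 0.998
grasp_force: 0.0
```

Emit:
apply_moves --series '[{"dx": 18, "dy": 34.5, "dz": 0, "turn": 0, "jaw": 0}, {"dx": 36, "dy": 69, "dz": 0, "turn": 0, "jaw": 0}, {"dx": 54, "dy": 103.5, "dz": 0, "turn": 0, "jaw": 0}, {"dx": 72, "dy": 138, "dz": 0, "turn": 0, "jaw": 0}, {"dx": 90, "dy": 172.5, "dz": 0, "turn": 0, "jaw": 0}]'

```text
time: 8.93
tool_pos: [0.4691, 0.1373, 0.2302]
tool_rot: [-0.001, 0.188, 0.982, -0.0]
contact_force: [0.0, -0.1, 0.1]
gripper_width: 1.001
grasp_force: 0.0
```

Emit:
apply_moves --series '[{"dx": 18, "dy": 34.5, "dz": 0, "turn": 0, "jaw": 0}, {"dx": 37, "dy": 69, "dz": 0, "turn": 0, "jaw": 0}, {"dx": 37, "dy": 69, "dz": 0, "turn": 0, "jaw": 0}, {"dx": 37, "dy": 69, "dz": 0, "turn": 0, "jaw": 0}]'

```text
time: 9.27
tool_pos: [0.4603, 0.215, 0.23]
tool_rot: [-0.001, 0.186, 0.983, -0.001]
contact_force: [0.8, -0.1, 0.1]
gripper_width: 1.001
grasp_force: 0.0
```

```bash
python3 fe.py w6 .044
```

```text
9.2667 [0.4603 0.215  0.23  ] [-1.100e-03  1.862e-01  9.825e-01 -7.000e-04] [ 0.8 -0.1  0.1]
cam [0.396 0.24  0.353]
0.97 [320. 102. 376. 159.] [0.4349 0.2896]
0.93 [440. 120. 499. 174.] [0.4875 0.3839]
0.85 [257.   0. 306.  19.] [0.3268 0.2702]
0.8 [252. 164. 306. 212.] [0.4609 0.2154]
```

Aligned over the second egg to within 1 mm. Descending, grasping, lifting, and carrying it over the second seat (about 0.441, -0.249).

Emit:
apply_moves --series '[{"dx": 0, "dy": 0, "dz": 40, "turn": 0, "jaw": 0}, {"dx": 0, "dy": 0, "dz": 80, "turn": 0, "jaw": 0}, {"dx": 0, "dy": 0, "dz": 115, "turn": 0, "jaw": 0}, {"dx": 0, "dy": 0, "dz": 145, "turn": 0, "jaw": 0}, {"dx": 0, "dy": 0, "dz": 165, "turn": 0, "jaw": 0}]'

```text
time: 9.78
tool_pos: [0.4596, 0.211, 0.0623]
tool_rot: [-0.002, 0.19, 0.982, -0.001]
contact_force: [0.4, -0.4, 0.2]
gripper_width: 1.001
grasp_force: 0.0
```

Emit:
apply_moves --series '[{"dx": 0, "dy": 0, "dz": 18, "turn": 0, "jaw": 0}, {"dx": 0, "dy": 0, "dz": 18, "turn": 0, "jaw": 0}, {"dx": 0, "dy": 0, "dz": 18, "turn": 0, "jaw": 1}, {"dx": 0, "dy": 0, "dz": 18, "turn": 0, "jaw": 1}, {"dx": 0, "dy": 0, "dz": 18, "turn": 0, "jaw": 1}]'

```text
time: 10.2
tool_pos: [0.4632, 0.2133, 0.0502]
tool_rot: [0.001, 0.189, 0.982, 0.001]
contact_force: [0.3, 0.8, 0.2]
gripper_width: 0.61
grasp_force: 0.0
```

Emit:
apply_moves --series '[{"dx": 0, "dy": 0, "dz": 0, "turn": 0, "jaw": 1}, {"dx": 0, "dy": 0, "dz": 0, "turn": 0, "jaw": 1}, {"dx": 0, "dy": 0, "dz": 0, "turn": 0, "jaw": 1}, {"dx": 0, "dy": 0, "dz": 0, "turn": 0, "jaw": 1}]'

```text
time: 10.53
tool_pos: [0.4632, 0.2138, 0.0504]
tool_rot: [0.002, 0.188, 0.982, 0.001]
contact_force: [0.1, -0.9, 6.3]
gripper_width: 0.49
grasp_force: 60.4
```

Emit:
apply_moves --series '[{"dx": 0, "dy": 0, "dz": -15, "turn": 0, "jaw": 1}, {"dx": 0, "dy": 0, "dz": -45, "turn": 0, "jaw": 1}, {"dx": 0, "dy": 0, "dz": -85, "turn": 0, "jaw": 1}, {"dx": 0, "dy": 0, "dz": -125, "turn": 0, "jaw": 1}, {"dx": -5, "dy": -13, "dz": -150, "turn": 0, "jaw": 1}]'

```text
time: 10.95
tool_pos: [0.4626, 0.201, 0.203]
tool_rot: [0.002, 0.187, 0.982, 0.002]
contact_force: [1.2, 0.5, -0.4]
gripper_width: 0.491
grasp_force: 60.8
```

Emit:
apply_moves --series '[{"dx": -12, "dy": -36, "dz": 0, "turn": 0, "jaw": 1}, {"dx": -25, "dy": -73, "dz": 0, "turn": 0, "jaw": 1}, {"dx": -38, "dy": -110, "dz": 0, "turn": 0, "jaw": 1}, {"dx": -50, "dy": -146, "dz": 0, "turn": 0, "jaw": 1}, {"dx": -63, "dy": -183, "dz": 0, "turn": 0, "jaw": 1}]'

```text
time: 11.37
tool_pos: [0.4517, 0.0048, 0.1985]
tool_rot: [0.0, 0.188, 0.982, 0.0]
contact_force: [0.1, -0.5, -1.8]
gripper_width: 0.486
grasp_force: 60.8
```

Emit:
apply_moves --series '[{"dx": -12, "dy": -36, "dz": 0, "turn": 0, "jaw": 1}, {"dx": -25, "dy": -73, "dz": 0, "turn": 0, "jaw": 1}, {"dx": -38, "dy": -110, "dz": 0, "turn": 0, "jaw": 1}, {"dx": -50, "dy": -146, "dz": 0, "turn": 0, "jaw": 1}, {"dx": -63, "dy": -183, "dz": 0, "turn": 0, "jaw": 1}]'

```text
time: 11.78
tool_pos: [0.4425, -0.1888, 0.1984]
tool_rot: [0.0, 0.188, 0.982, -0.0]
contact_force: [0.9, -0.0, 0.8]
gripper_width: 0.484
grasp_force: 60.8
```

Emit:
apply_moves --series '[{"dx": -12, "dy": -36, "dz": 0, "turn": 0, "jaw": 1}, {"dx": -20, "dy": -59, "dz": 10, "turn": 0, "jaw": 1}, {"dx": -20, "dy": -59, "dz": 30, "turn": 0, "jaw": 1}, {"dx": -20, "dy": -59, "dz": 60, "turn": 0, "jaw": 1}, {"dx": -20, "dy": -59, "dz": 80, "turn": 0, "jaw": 1}]'

```text
time: 12.2
tool_pos: [0.4391, -0.2495, 0.1163]
tool_rot: [-0.001, 0.189, 0.982, 0.0]
contact_force: [-0.7, 0.4, -1.2]
gripper_width: 0.488
grasp_force: 60.9
```

Emit:
apply_moves --series '[{"dx": 0, "dy": 0, "dz": 3, "turn": 0, "jaw": 1}, {"dx": 0, "dy": 0, "dz": 6, "turn": 0, "jaw": 1}, {"dx": 0, "dy": 0, "dz": 8, "turn": 0, "jaw": 1}, {"dx": 0, "dy": 0, "dz": 8, "turn": 0, "jaw": 1}]'

```text
time: 12.53
tool_pos: [0.4407, -0.2497, 0.1116]
tool_rot: [0.001, 0.188, 0.982, -0.0]
contact_force: [0.4, 0.2, -1.2]
gripper_width: 0.49
grasp_force: 60.9
```

```bash
python3 fe.py w7 .096
```

```text
12.5333 [ 0.4407 -0.2497  0.1116] [ 1.000e-03  1.881e-01  9.822e-01 -5.000e-04] [ 0.4  0.2 -1.2]
cam [ 0.376 -0.224  0.234]
0.83 [290. 346. 340. 370.] [ 0.4878 -0.2499]
```

View pics/w7.png

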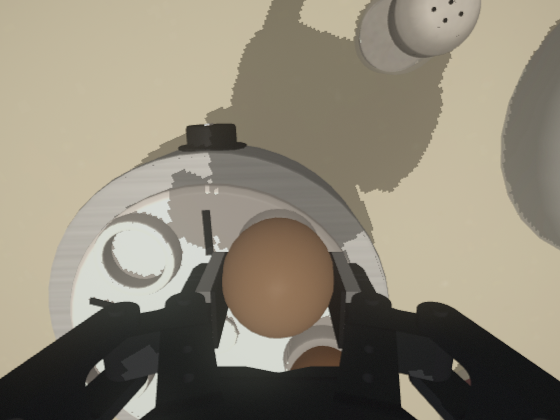

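The picture shows the egg at (278,278), with its collar arc centred behind it at about (275,210). The alignment matches the first placement, so I'll lower it the same way.

Emit:
apply_moves --series '[{"dx": 0, "dy": 0, "dz": 1, "turn": 0, "jaw": 1}, {"dx": 0, "dy": 0, "dz": 3, "turn": 0, "jaw": 1}, {"dx": 0, "dy": 0, "dz": 5, "turn": 0, "jaw": 1}, {"dx": 0, "dy": 0, "dz": 6, "turn": 0, "jaw": 1}, {"dx": 0, "dy": 0, "dz": 6, "turn": 0, "jaw": 1}]'

```text
time: 13.05
tool_pos: [0.4416, -0.2507, 0.1064]
tool_rot: [0.002, 0.188, 0.982, -0.001]
contact_force: [1.3, -1.0, 4.1]
gripper_width: 0.486
grasp_force: 61.5
```

Emit:
apply_moves --series '[{"dx": 0, "dy": 0, "dz": 1, "turn": 0, "jaw": 1}, {"dx": 0, "dy": 0, "dz": 2, "turn": 0, "jaw": 1}, {"dx": 0, "dy": 0, "dz": 2, "turn": 0, "jaw": 1}]'

```text
time: 13.3
tool_pos: [0.4424, -0.2511, 0.1052]
tool_rot: [0.003, 0.188, 0.982, -0.002]
contact_force: [2.3, -1.6, 6.5]
gripper_width: 0.488
grasp_force: 61.5
```

Emit:
apply_moves --series '[{"dx": -2, "dy": -1, "dz": 0, "turn": 0, "jaw": 1}, {"dx": -2, "dy": -1, "dz": 1, "turn": 0, "jaw": 1}, {"dx": -2, "dy": -1, "dz": 2, "turn": 0, "jaw": 1}, {"dx": -2, "dy": -1, "dz": 2, "turn": 0, "jaw": 1}]'

```text
time: 13.63
tool_pos: [0.4439, -0.2523, 0.1027]
tool_rot: [0.003, 0.188, 0.982, -0.001]
contact_force: [4.9, -0.5, 7.1]
gripper_width: 0.484
grasp_force: 61.4
```

Emit:
apply_moves --series '[{"dx": 0, "dy": 0, "dz": 0, "turn": 0, "jaw": 0.4}, {"dx": 0, "dy": 0, "dz": 0, "turn": 0, "jaw": 0.3}, {"dx": 0, "dy": 0, "dz": 0, "turn": 0, "jaw": 0.1}, {"dx": 0, "dy": 0, "dz": 0, "turn": 0, "jaw": 0}, {"dx": 0, "dy": 0, "dz": 0, "turn": 0, "jaw": 0}]'

```text
time: 14.05
tool_pos: [0.4408, -0.2507, 0.0995]
tool_rot: [-0.001, 0.188, 0.982, 0.0]
contact_force: [0.4, 0.7, -0.8]
gripper_width: 1.001
grasp_force: 0.0
```

Emit:
apply_moves --series '[{"dx": 0, "dy": 0, "dz": -10, "turn": 0, "jaw": 0}, {"dx": 0, "dy": 0, "dz": -35, "turn": 0, "jaw": 0}, {"dx": 0, "dy": 0, "dz": -75, "turn": 0, "jaw": 0}, {"dx": 0, "dy": 0, "dz": -115, "turn": 0, "jaw": 0}, {"dx": 0, "dy": 0, "dz": -150, "turn": 0, "jaw": 0}]'

```text
time: 14.47
tool_pos: [0.4414, -0.251, 0.2534]
tool_rot: [0.001, 0.188, 0.982, -0.0]
contact_force: [-0.2, -0.4, 0.0]
gripper_width: 1.003
grasp_force: 0.0
```

Emit:
apply_moves --series '[{"dx": -30, "dy": 12, "dz": 0, "turn": 0, "jaw": 0}, {"dx": -60, "dy": 24, "dz": 0, "turn": 0, "jaw": 0}, {"dx": -60, "dy": 24, "dz": 0, "turn": 0, "jaw": 0}, {"dx": -60, "dy": 24, "dz": 0, "turn": 0, "jaw": 0}]'

```text
time: 14.8
tool_pos: [0.5068, -0.2508, 0.2505]
tool_rot: [-0.0, 0.188, 0.982, 0.0]
contact_force: [0.2, 0.2, -0.3]
gripper_width: 1.002
grasp_force: 0.0
```

```bash
python3 fe.py w8 .096
```

```text
14.8 [ 0.5068 -0.2508  0.2505] [-4.000e-04  1.877e-01  9.822e-01  1.000e-04] [ 0.2  0.2 -0.3]
cam [ 0.443 -0.226  0.374]
0.91 [217.  92. 280. 152.] [ 0.4437 -0.2504]
0.71 [183. 227. 241. 279.] [ 0.5326 -0.3217]
0.6 [252. 178. 307. 235.] [ 0.5152 -0.2529]
```

View pics/w8.png

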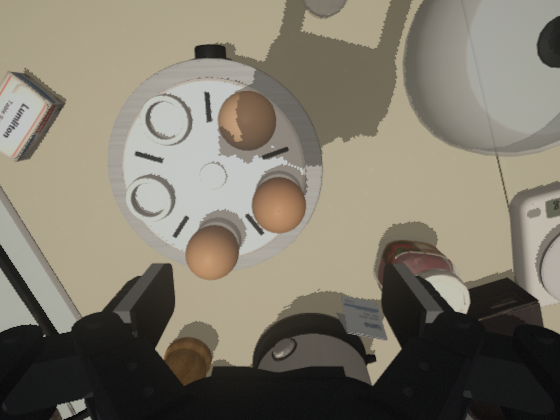

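The picture shows three eggs upright in seats at (247,121), (279,206) and (212,252), with the lid knob at the right edge (548,44). I'll move over the lid and fix the knob from several views.

Emit:
apply_moves --series '[{"dx": 20, "dy": 36, "dz": 0, "turn": 0, "jaw": 0}, {"dx": 40, "dy": 72, "dz": 0, "turn": 0, "jaw": 0}, {"dx": 60, "dy": 108, "dz": 0, "turn": 0, "jaw": 0}, {"dx": 80, "dy": 143, "dz": 0, "turn": 0, "jaw": 0}, {"dx": 100, "dy": 179, "dz": 0, "turn": 0, "jaw": 0}]'

```text
time: 15.32
tool_pos: [0.4778, -0.0465, 0.2503]
tool_rot: [0.0, 0.189, 0.982, -0.0]
contact_force: [0.9, 1.1, -0.2]
gripper_width: 1.0
grasp_force: 0.0
```

```bash
cat > k.py <<'E'
from h import *
import sys
f=grab_frame("wrist"); s=state(); print(s["time"],s["tool_pos"].round(4))
g=f["pixels"].max(2).astype(np.uint8); m=(g<70).astype(np.uint8); 
if len(sys.argv)>2: m[:, :]*=1
n,_,st,c=cv2.connectedComponentsWithStats(m)
for i in range(1,n):
  if 150<st[i,4]<15000: print(st[i],c[i].round(1))
np.savez(sys.argv[1],P=P(f)); save(f,sys.argv[1])
for d in spotter.outline_of(f,"lid")[:2]:
  l,t,r,b=d["extent"]; print("lid",d["conf"],d["extent"])
E
python3 k.py k1
```

```text
15.3667 [ 0.4769 -0.0402  0.2502]
[ 301  152   46   48 1691] [324.1 175.4]
[ 10 161  47  18 604] [ 31.7 170. ]
[545 257  15  73 647] [554.  292.5]
lid 0.9 [219.8, 60.6, 415.6, 257.7]
lid 0.64 [0.0, 158.2, 152.6, 328.3]
```

Emit:
apply_moves --series '[{"dx": 20, "dy": 35, "dz": 0, "turn": 0, "jaw": 0}, {"dx": 20, "dy": 35, "dz": 0, "turn": 0, "jaw": 0}, {"dx": 20, "dy": 35, "dz": 0, "turn": 0, "jaw": 0}, {"dx": 20, "dy": 35, "dz": 0, "turn": 0, "jaw": 0}]'

```text
time: 15.75
tool_pos: [0.4734, -0.0084, 0.2504]
tool_rot: [0.0, 0.188, 0.982, -0.0]
contact_force: [-0.3, 0.5, -0.4]
gripper_width: 0.998
grasp_force: 0.0
```

```bash
python3 k.py k2; python3 -c "
import cv2,numpy as np
a,b=cv2.imread('pics/k1.png'),cv2.imread('pics/k2.png');cv2.imwrite('pics/k12.png',cv2.resize(np.hstack([a,b]),(800,300)))"
```

```text
15.8 [ 0.4735 -0.0087  0.2504]
[182   0  25  18 367] [194.3   7.5]
[ 83 115  15  35 160] [ 92.3 131.4]
[ 262  173   42   50 1630] [282.6 197.2]
[192 338  26  19 252] [205.  346.1]
lid 0.6 [183.8, 83.5, 378.2, 276.2]
```

View pics/k12.png

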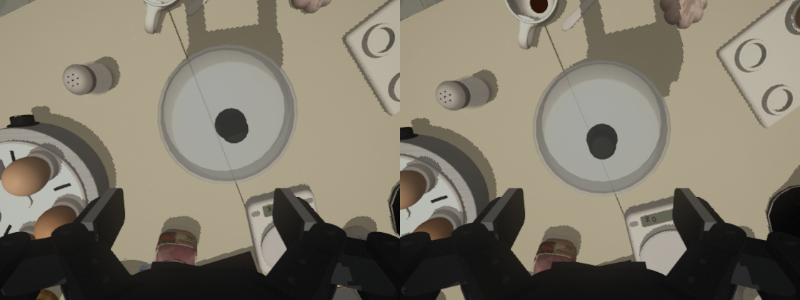

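The views show the lid at (228,113)/(601,126) in the half-size picture, with the dark knob at (324,175) and (283,197) in full-size pixels.

Run:
```python
from h import *
p1,p2=[np.load(f"{n}.npz")["P"] for n in("k1","k2")]
def tr(o):
  A=[]
  for p,(u,v) in o: A+=[u*p[2]-p[0],v*p[2]-p[1]]
  X=np.linalg.svd(np.array(A))[2][-1]; return (X[:3]/X[3]).round(4)
T=grab_frame("top")
print("2 wrist",tr([(p1,(324.1,175.4)),(p2,(282.6,197.2))]),"+top",tr([(p1,(324.1,175.4)),(p2,(282.6,197.2)),(P(T),(289,203.5))]))
def oz(p,uv,z):
  H=p[:,[0,1,3]].copy();H[:,2]+=p[:,2]*z;X=np.linalg.solve(H,[*uv,1]);return (X[:2]/X[2]).round(4)
for z in (.1,.106,.11): print(z,oz(p1,(324.1,175.4),z),oz(p2,(282.6,197.2),z))
print("rim",oz(p1,(317.7,159.2),.0),oz(p2,(281,180),.0), oz(p2,(281,180),.03))
# cooker centre from top image: base outline + eggs
for d in spotter.outline_of(T,"cooker")[:1]:
  m=d["region"].astype(np.uint8);c=max(cv2.findContours(m,0,2)[0],key=cv2.contourArea);e=cv2.minEnclosingCircle(c);print("cooker",e,onz(T,e[0],.05))
E=np.array([(.4437,-.2504),(.5152,-.2529),(.5326,-.3217)])
from scipy.optimize import least_squares
def r(q):
  a=q[2]+np.array([1,0,-1])*2*np.pi/5; return (q[:2]+.06*np.c_[np.cos(a),np.sin(a)]-E).ravel()
b=least_squares(r,[.474,-.3,.9]);print("from eggs",b.x.round(4),b.fun.round(4))
```

```text
2 wrist [ 0.4766 -0.0056  0.0927] +top [ 0.4763 -0.0068  0.0948]
0.1 [ 0.4749 -0.006 ] [ 0.4749 -0.005 ]
0.106 [ 0.4736 -0.0064] [ 0.4734 -0.0046]
0.11 [ 0.4727 -0.0066] [ 0.4724 -0.0042]
rim [ 0.4783 -0.0009] [ 0.4803 -0.0077] [ 0.4746 -0.0057]
cooker ((397.0684509277344, 216.70518493652344), 38.376930236816406) [ 0.465891   -0.29828776]
from eggs [ 0.4769 -0.3002  0.8935] [ 0.0003  0.0004 -0.0007 -0.0006  0.0004  0.0002]
```

Emit:
apply_moves --series '[{"dx": 1, "dy": 3, "dz": 35, "turn": 0, "jaw": 0}, {"dx": 1, "dy": 3, "dz": 75, "turn": 0, "jaw": 0}, {"dx": 1, "dy": 3, "dz": 105, "turn": 0, "jaw": 0}, {"dx": 1, "dy": 3, "dz": 125, "turn": 0, "jaw": 0}, {"dx": 1, "dy": 3, "dz": 135, "turn": 0, "jaw": 0}]'

```text
time: 16.37
tool_pos: [0.4716, -0.005, 0.1114]
tool_rot: [-0.003, 0.189, 0.982, -0.0]
contact_force: [0.0, 0.1, 0.2]
gripper_width: 0.998
grasp_force: 0.0
```

Emit:
apply_moves --series '[{"dx": 0, "dy": 0, "dz": 3, "turn": 0, "jaw": 0}, {"dx": 0, "dy": 0, "dz": 3, "turn": 0, "jaw": 1}, {"dx": 0, "dy": 0, "dz": 3, "turn": 0, "jaw": 1}, {"dx": 0, "dy": 0, "dz": 3, "turn": 0, "jaw": 1}, {"dx": 0, "dy": 0, "dz": 3, "turn": 0, "jaw": 1}]'

```text
time: 16.78
tool_pos: [0.4751, -0.0048, 0.1142]
tool_rot: [0.002, 0.188, 0.982, 0.0]
contact_force: [0.5, 0.2, 0.1]
gripper_width: 0.455
grasp_force: 0.0
```

Emit:
apply_moves --series '[{"dx": 0, "dy": 0, "dz": 0, "turn": 0, "jaw": 1}, {"dx": 0, "dy": 0, "dz": 0, "turn": 0, "jaw": 1}, {"dx": 0, "dy": 0, "dz": 0, "turn": 0, "jaw": 1}, {"dx": 0, "dy": 0, "dz": 0, "turn": 0, "jaw": 1}, {"dx": 0, "dy": 0, "dz": 0, "turn": 0, "jaw": 1}]'

```text
time: 17.2
tool_pos: [0.4751, -0.0048, 0.1141]
tool_rot: [0.002, 0.188, 0.982, -0.0]
contact_force: [-0.4, -0.3, 6.1]
gripper_width: 0.327
grasp_force: 59.6
```

Emit:
apply_moves --series '[{"dx": 0, "dy": 0, "dz": -10, "turn": 0, "jaw": 1}, {"dx": 0, "dy": 0, "dz": -35, "turn": 0, "jaw": 1}, {"dx": 0, "dy": 0, "dz": -70, "turn": 0, "jaw": 1}, {"dx": 0, "dy": 0, "dz": -105, "turn": 0, "jaw": 1}, {"dx": 0, "dy": 0, "dz": -130, "turn": 0, "jaw": 1}]'

```text
time: 17.62
tool_pos: [0.474, -0.0045, 0.2453]
tool_rot: [0.001, 0.188, 0.982, 0.0]
contact_force: [1.0, -0.1, -1.0]
gripper_width: 0.331
grasp_force: 59.6
```

Emit:
apply_moves --series '[{"dx": 0, "dy": 0, "dz": -20, "turn": 0, "jaw": 1}, {"dx": -6, "dy": -14, "dz": -20, "turn": 0, "jaw": 1}, {"dx": -17, "dy": -42, "dz": -20, "turn": 0, "jaw": 1}, {"dx": -28, "dy": -70, "dz": -20, "turn": 0, "jaw": 1}, {"dx": -39, "dy": -98, "dz": -20, "turn": 0, "jaw": 1}]'

```text
time: 18.03
tool_pos: [0.4733, -0.1107, 0.2623]
tool_rot: [-0.0, 0.188, 0.982, 0.0]
contact_force: [0.6, 0.3, -1.9]
gripper_width: 0.326
grasp_force: 59.6
```

Emit:
apply_moves --series '[{"dx": -11, "dy": -28, "dz": 0, "turn": 0, "jaw": 1}, {"dx": -22, "dy": -56, "dz": 0, "turn": 0, "jaw": 1}, {"dx": -33, "dy": -84, "dz": 0, "turn": 0, "jaw": 1}, {"dx": -44, "dy": -112, "dz": 0, "turn": 0, "jaw": 1}, {"dx": -55, "dy": -138, "dz": 0, "turn": 0, "jaw": 1}]'

```text
time: 18.45
tool_pos: [0.4732, -0.2599, 0.2619]
tool_rot: [-0.001, 0.188, 0.982, 0.0]
contact_force: [0.3, -0.2, -2.8]
gripper_width: 0.327
grasp_force: 59.6
```

Emit:
apply_moves --series '[{"dx": -8, "dy": -20, "dz": 0, "turn": 0, "jaw": 1}, {"dx": -15, "dy": -38, "dz": 0, "turn": 0, "jaw": 1}, {"dx": -15, "dy": -38, "dz": 0, "turn": 0, "jaw": 1}, {"dx": -15, "dy": -38, "dz": 0, "turn": 0, "jaw": 1}]'

```text
time: 18.78
tool_pos: [0.4733, -0.2997, 0.2617]
tool_rot: [-0.001, 0.189, 0.982, 0.001]
contact_force: [-0.1, -0.1, -2.1]
gripper_width: 0.332
grasp_force: 59.7
```

Run:
```python
from h import *
fs={n:grab_frame(n) for n in("scene","top","wrist")}; print(state()["tool_pos"])
a=np.hstack([cv2.resize(fs["wrist"]["pixels"],(400,300)),cv2.resize(fs["scene"]["pixels"][135:315,230:470],(400,300),interpolation=2)])
cv2.imwrite("pics/l1.png",a[:,:,::-1])
for n in fs:
  for d in spotter.outline_of(fs[n],"lid")[:2]: print(n,round(d["conf"],2),np.round(d["extent"]))
```

```text
[ 0.47375133 -0.29848514  0.26208642]
scene 0.7 [289. 185. 366. 244.]
top 0.96 [374. 164. 441. 234.]
wrist 0.71 [117.  62. 438. 372.]
```

View pics/l1.png

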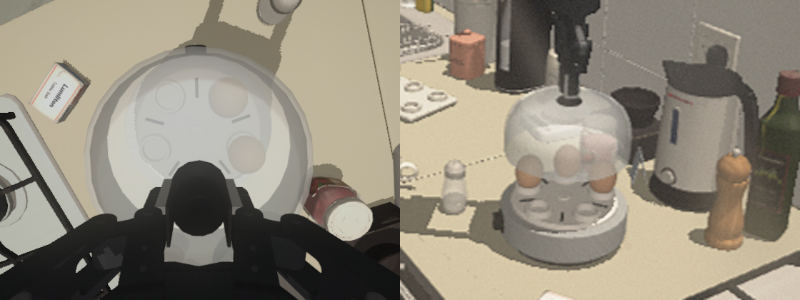

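The wrist view shows the lid hanging level over the cooker, with the eggs visible through it. The scene view shows it above the base. I'll check the lid's centre numerically.

Run:
```python
from h import *
from scipy.optimize import least_squares
fs={n:grab_frame(n) for n in("top","wrist","scene")}
th=np.linspace(0,2*np.pi,180)
def ext(f,x,y,z):
  c=np.vstack([[proj(f,[x+r*np.cos(a),y+r*np.sin(a),z+h]) for a in th] for r,h in((.094,0),(.092,.02),(.080,.05))])
  return np.r_[c.min(0),c.max(0)]
E={n:np.array(spotter.outline_of(f,"lid")[0]["extent"]) for n,f in fs.items()}; print(E)
ix={"wrist":[0,1,2],"top":[0,2,3],"scene":[0,2,3]}
for use in(["wrist"],["top"],["scene","top"],["wrist","top","scene"]):
  b=least_squares(lambda q:np.concatenate([(ext(fs[n],*q,.148)-E[n])[ix[n]]/(2 if n=="wrist" else 1) for n in use]),[.474,-.3],loss="soft_l1"); print(use,b.x.round(4),b.fun.round(1))
```

```text
{'top': array([371.8, 162.9, 439.4, 235.1]), 'wrist': array([118.3,  62.7, 438. , 372. ]), 'scene': array([289.1, 182.5, 366.8, 246.6])}
['wrist'] [ 0.4714 -0.2987] [ 7.8 -0.2 -9.4]
['top'] [ 0.4873 -0.2905] [-6.4  4.  -0. ]
['scene', 'top'] [ 0.482  -0.2904] [ 2.3 -0.1 -5.5 -6.4  4.   2.1]
['wrist', 'top', 'scene'] [ 0.4698 -0.3036] [  3.5   0.1 -13.5  -1.    9.8   7.3   0.9  -0.6  -1.8]
```

Run:
```python
import numpy as np
from scipy.optimize import least_squares
th=np.linspace(0,2*np.pi,180)
p=[np.load(f"k{i}.npz")["P"] for i in(1,2)]
E=[np.array([219.8,60.6,415.6,257.7]),np.array([183.8,83.5,378.2,276.2])]
def ext(P,x,y,k):
  c=[]
  for h in (0,.01,.02,.03,.04,.05,.06):
    r=.094*(1-(h/.082)**k)**(1/k); c.append(np.c_[x+r*np.cos(th),y+r*np.sin(th),0*th+h,0*th+1]@P.T)
  c=np.vstack(c); c=c[:,:2]/c[:,2:]; return np.r_[c.min(0),c.max(0)]
for k in (2,2.5,3.,4):
  b=least_squares(lambda q:np.concatenate([ext(P,*q,k)-e for P,e in zip(p,E)]),[.474,-.005]); print(k,b.x.round(4),b.fun.round(1))
```

```text
2 [ 0.4806 -0.0059] [  5.7   8.   -9.2  -7.9  10.3   4.7  -6.5 -10.6]
2.5 [ 0.4792 -0.006 ] [ 4.   5.8 -6.3 -5.3  7.5  3.  -4.8 -7.6]
3.0 [ 0.4781 -0.0062] [ 2.2  4.  -3.9 -3.3  5.1  1.6 -3.3 -5.1]
4 [ 0.4769 -0.0065] [-0.4  1.2 -0.2  0.   1.3 -0.3 -0.7 -1.4]
```

Emit:
apply_moves --series '[{"dx": -2, "dy": 1, "dz": 15, "turn": 0, "jaw": 1}, {"dx": -2, "dy": 1, "dz": 35, "turn": 0, "jaw": 1}, {"dx": -2, "dy": 1, "dz": 55, "turn": 0, "jaw": 1}, {"dx": -2, "dy": 1, "dz": 70, "turn": 0, "jaw": 1}, {"dx": -2, "dy": 1, "dz": 76, "turn": 0, "jaw": 1}]'

```text
time: 19.8
tool_pos: [0.4749, -0.2983, 0.1832]
tool_rot: [-0.002, 0.188, 0.982, 0.001]
contact_force: [-0.5, -0.2, -2.9]
gripper_width: 0.328
grasp_force: 59.8
```

Emit:
apply_moves --series '[{"dx": 0, "dy": 0, "dz": 3, "turn": 0, "jaw": 1}, {"dx": 0, "dy": 0, "dz": 6, "turn": 0, "jaw": 1}, {"dx": 0, "dy": 0, "dz": 6, "turn": 0, "jaw": 1}]'

```text
time: 20.05
tool_pos: [0.4764, -0.2995, 0.1809]
tool_rot: [0.0, 0.188, 0.982, -0.0]
contact_force: [-0.4, 0.0, -2.6]
gripper_width: 0.325
grasp_force: 59.8
```

Emit:
apply_moves --series '[{"dx": 0, "dy": 0, "dz": 2, "turn": 0, "jaw": 1}, {"dx": 0, "dy": 0, "dz": 4, "turn": 0, "jaw": 1}, {"dx": 0, "dy": 0, "dz": 4, "turn": 0, "jaw": 1}, {"dx": 0, "dy": 0, "dz": 4, "turn": 0, "jaw": 1}]'

```text
time: 20.38
tool_pos: [0.4762, -0.2994, 0.1766]
tool_rot: [0.0, 0.188, 0.982, -0.0]
contact_force: [-0.0, -0.5, -2.0]
gripper_width: 0.328
grasp_force: 59.8
```

Emit:
apply_moves --series '[{"dx": 0, "dy": 0, "dz": 1, "turn": 0, "jaw": 1}, {"dx": 0, "dy": 0, "dz": 2, "turn": 0, "jaw": 1}, {"dx": 0, "dy": 0, "dz": 2, "turn": 0, "jaw": 1}, {"dx": 0, "dy": 0, "dz": 2, "turn": 0, "jaw": 1}]'

```text
time: 20.72
tool_pos: [0.4761, -0.2993, 0.1743]
tool_rot: [0.0, 0.188, 0.982, -0.0]
contact_force: [-0.7, 0.3, -1.5]
gripper_width: 0.328
grasp_force: 59.8
```

Emit:
apply_moves --series '[{"dx": 0, "dy": 0, "dz": 1, "turn": 0, "jaw": 1}, {"dx": 0, "dy": 0, "dz": 2, "turn": 0, "jaw": 1}, {"dx": 0, "dy": 0, "dz": 2, "turn": 0, "jaw": 1}, {"dx": 0, "dy": 0, "dz": 2, "turn": 0, "jaw": 1}]'

```text
time: 21.05
tool_pos: [0.4762, -0.2994, 0.1741]
tool_rot: [0.0, 0.188, 0.982, -0.0]
contact_force: [-4.8, 3.8, 6.8]
gripper_width: 0.332
grasp_force: 60.7
```

Contact came at exactly the ledge height (0.114 + 0.060). Releasing and backing off.

Emit:
apply_moves --series '[{"dx": 0, "dy": 0, "dz": 0, "turn": 0, "jaw": 0.6}, {"dx": 0, "dy": 0, "dz": 0, "turn": 0, "jaw": 0.4}, {"dx": 0, "dy": 0, "dz": 0, "turn": 0, "jaw": 0}, {"dx": 0, "dy": 0, "dz": 0, "turn": 0, "jaw": 0}, {"dx": 0, "dy": 0, "dz": 0, "turn": 0, "jaw": 0}]'

```text
time: 21.47
tool_pos: [0.4761, -0.2993, 0.1721]
tool_rot: [-0.0, 0.188, 0.982, 0.0]
contact_force: [0.4, 0.4, 0.1]
gripper_width: 0.941
grasp_force: 0.0
```

Emit:
apply_moves --series '[{"dx": 0, "dy": 0, "dz": -10, "turn": 0, "jaw": 0}, {"dx": 0, "dy": 0, "dz": -40, "turn": 0, "jaw": 0}, {"dx": 0, "dy": 0, "dz": -80, "turn": 0, "jaw": 0}, {"dx": 0, "dy": 0, "dz": -120, "turn": 0, "jaw": 0}, {"dx": 0, "dy": 0, "dz": -120, "turn": 0, "jaw": 0}]'

```text
time: 21.88
tool_pos: [0.479, -0.3016, 0.3039]
tool_rot: [0.007, 0.188, 0.982, -0.004]
contact_force: [0.5, -0.9, 1.7]
gripper_width: 1.002
grasp_force: 0.0
```

Run:
```python
from h import *
from scipy.optimize import least_squares
print(state()["tool_pos"])
th=np.linspace(0,2*np.pi,120); W=grab_frame("wrist"); S=grab_frame("scene"); T=grab_frame("top")
for n,f in(("wrist",W),("scene",S),("top",T)):
  for t in("lid","cooker"):
    for d in spotter.outline_of(f,t)[:1]: print(n,t,round(d["conf"],2),np.round(d["extent"]))
def ext(f,x,y,z,k=4):
  c=[]
  for h in(0,.01,.02,.03,.04,.05,.06):
    r=.094*(1-(h/.082)**k)**(1/k); c+=[proj(f,[x+r*np.cos(a),y+r*np.sin(a),z+h]) for a in th]
  c=np.array(c); return np.r_[c.min(0),c.max(0)]
for n,f,i in(("wrist",W,[0,1,2,3]),("scene",S,[0,2])):
  e=np.array(spotter.outline_of(f,"lid")[0]["extent"])
  b=least_squares(lambda q:(ext(f,*q,.06)-e)[i],[.475,-.3]); print(n,b.x.round(4),b.fun.round(1))
m=(W["pixels"].max(2)<70).astype(np.uint8); n,_,st,c=cv2.connectedComponentsWithStats(m)
for i in range(1,n):
  if 800<st[i,4]<6000: print("dark",st[i],c[i].round(1),onz(W,c[i],.162).round(4),onz(W,c[i],.166).round(4))
```

```text
[ 0.47896806 -0.30163909  0.30387749]
wrist lid 0.85 [181.  73. 379. 273.]
wrist cooker 0.74 [201.  55. 351. 117.]
scene lid 0.7 [291. 214. 367. 277.]
scene cooker 0.64 [289. 254. 368. 294.]
top lid 0.62 [368. 175. 394. 205.]
top cooker 0.19 [367. 173. 392. 205.]
wrist [ 0.4784 -0.3008] [ 0.3  1.6 -0.3 -2. ]
scene [ 0.458  -0.3272] [-0.  0.]
dark [ 259  168   43   50 1715] [280.2 192.2] [ 0.4758 -0.2993] [ 0.4749 -0.2989]
```

The lid measures (0.478, -0.301) against the cooker centre (0.477, -0.300). It fits the ledge height, and its knob offset is the same as when it stood level. Handing in.

```bash
python3 -c "
from plant import ticket
print(ticket.job_done())"
```

```text
the job is handed in; nothing more can be done
None
```

I handed the job in at about 22 s: two tray eggs went into empty seats beside egg_0 and the lid went onto the ledge, measured about 1.5 mm off centre; no verdict was returned, I did not re-check the unmoved objects at the end, and I viewed 12 pictures against the limit of 10.

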